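Space a tile in the gluing jig and hold it flush

TASK

A ceramic tile is being glued in the wooden jig, and sits proud of it on a sprung bed. First stand the loose wooden spacer in the one gap beside the tile that is wide enough for it, blade down and fully home on the jig's floor, without shoving the tile out of place, and let go of it; then press the tile down with the fingers, firmly but not hard enough to crack it, until it is level and flush with the top of the jig's wooden rails, and keep holding it down like that: the program finishes while still pressing. Leave the glue bottle, hammer, offcut and tin alone.

Things in the scene. Friction and masses are not known exactly. Their poses are not given: they have to be found in the camera images.
- jig: fixed gluing jig: plywood board 170 (x) x 210 (y) x 15 mm on the bench, with two fixed wooden rails along y at its -x and +x ends (inner faces at x = -55 and +55 mm, tops 35 mm above the bench). Origin: centre of the board's underside, at bench height; z up. The board's bare top, 15 mm above the bench, is the floor of the gaps
- bed (a joint): spring-loaded metal bed (88 x 88 mm) under the tile in the middle of the jig; moves only straight down, 0 m = up (start) to 0.006 m = firm stop, where the tile's top is flush with rails and bars. Pressing the tile fully down and holding it there takes about 8 to 10 N; it springs back when let go
- bar_thin: wooden bar, 109 (x) x 16 (y) x 20 mm high, screwed to the jig's board between the rails; origin at the centre of its underside, 77 mm from the jig's centre on the +y or the -y side of the jig (which side differs). Top 35 mm above the bench. The gap between it and the tile is the wide one, about 19 mm x 110 mm
- bar_thick: wooden bar like the thin one but 36 mm wide (y), on the opposite side of the jig, origin also 77 mm from the jig's centre. The gap between it and the tile is only about 9 mm: too narrow for the spacer
- tile: white ceramic tile 100 x 100 x 10 mm, about 0.24 kg, lying loose on the sprung bed in the middle of the jig (within 1.5 mm). Origin: centre of its underside, 31 mm above the bench at the start (top at 41 mm, 6 mm proud of the rails), 25 mm when pressed flush; z up. About 5 mm clear of each rail
- spacer_mid (a point): centre of the loose wooden spacer (15 mm thick, 65 mm tall, 40 g), half-way up, 32.5 mm above its foot. Stands on the bench. x along its length, y across its thickness, z up. Lower 32 mm: blade 60 mm long, its lowest 5 mm slimmed to 11 mm thick; upper 33 mm: grip 36 mm long, centred. Fully home, x lies along the jig's x, either way round, and this point is 47.5 mm above the bench
- spacer: the same spacer; origin at the centre of the underside of its foot. Once home its top is 80 mm above the bench, 39 mm above the unpressed tile: hold it across its thickness, within its top 30 mm, to keep the fingertips clear of tile and bar
- glue: bystander: white glue bottle, 56 mm diameter, 120 mm tall, standing; origin at the centre of its underside
- hammer: bystander: hammer lying on the bench
- offcut: bystander: wooden offcut 90 x 45 x 30 mm; origin at the centre of its underside
- tin: bystander: empty metal tin, 72 mm diameter, 80 mm tall; origin at the centre of its underside

How it is judged:
On the way, in this order (a step that is already met when the one before it is completed fails the run):
1. the spacer stands fully home in the wide gap (z of spacer_mid in the frame of jig between 0.044 and 0.0505 m and angle between spacer_mid's own z axis and vertical below 0.2 rad and angle between the x axis of spacer_mid and the x axis of jig, either way round below 0.2 rad and x of spacer_mid in the frame of jig between -0.03 and 0.03 m and y of spacer_mid in the frame of bar_thin between -0.028 and 0.028 m and (y of spacer_mid in the frame of jig between 0.05 and 0.069 m or y of spacer_mid in the frame of jig between -0.069 and -0.05 m)), for 0.2 s.
2. the tile is pressed level and flush by the fingers (z of tile in the frame of jig below 0.027 m and angle between tile's own z axis and vertical below 0.04 rad and horizontal distance between tile and jig below 0.009 m and contact force between the fingers and tile above 3 N), for 0.3 s.
At the end, for the whole second after the job is handed in: Spacer let go in the wide gap beside the thin bar, along it and upright within 0.2 rad, foot within 3 mm of the jig floor; tile held down by the fingers (over 3 N), top within 2 mm of the rail tops, level within 0.04 rad, within 9 mm of the jig centre (all of step 1 and all of step 2 and contact force between the fingers and spacer below 0.5 N); the arm keeps its last pose, push and grip.
It fails at once if the tile is pressed hard enough to crack (over 60 N) (contact force between the fingers and tile above 60 N).
It fails at once if the glue is pushed or knocked over (distance of glue from where it was at the start of the episode above 0.03 m or angle between glue's own z axis and vertical above 0.5 rad).
It fails at once if the hammer is pushed away (distance of hammer from where it was at the start of the episode above 0.03 m).
It fails at once if the offcut is pushed away (distance of offcut from where it was at the start of the episode above 0.03 m).
It fails at once if the tin is pushed or knocked over (distance of tin from where it was at the start of the episode above 0.03 m or angle between tin's own z axis and vertical above 0.5 rad).
It also fails if it takes over 48 s, if anything falls off the work surface, if the arm or the gripper's body presses on something with over 40 N, if the wrist force passes 120 N, or if a joint passes its speed limit or range.

ROBOT

A 6-joint arm with a two-finger parallel gripper is mounted at the origin on the work surface. World frame = base frame: x ahead of the robot, y to its left, z up, the work surface at z = 0. Lengths are in m, angles in rad, forces in N, time in s.
With the tool pointing down it reaches from about 0.325 to 0.775 m from the base axis. Payload 5.5 kg.
Tool frame: the origin (TCP) lies between the finger pads; the fingertips stand 8 mm ahead of it and the grasp point (between the pads) lies 11 mm behind it (tcp_to_tips is the distance from the TCP to the fingertips, in m); z points along the fingers, y is the direction in which the jaws open and shut (so a half turn about z gives the same grasp; the last joint's range is limited). The gripper opens to 88 mm and grips with 3 to 60 N. Pads are 20 mm wide; open, the fingers measure 115 mm over their backs; the gripper's body (75 mm by 178 mm) begins 61 mm behind the grasp point.
Start: joints at [-1.374, 0.091, 1.231, -0, 1.82, -0.057], TCP at [0.151, -0.581, 0.231] pointing down, gripper open.
Joint ranges: [-2.87, 2.87], [-0.86, 2.18], [0.17, 2.46], [-1.51, 4.65], [0.06, 2.69], [-2.65, 2.65]. Speed limits (rad/s): [2.57, 2.57, 3.01, 3.14, 3.14, 3.14].

INTERFACE

Orientations are given as a unit quaternion [w, x, y, z].
In Python, from bench import * gives the robot as it stands. Calls block until the motion is done:
- move_to(position, orientation): joint-space move of the TCP to a pose.
- move_l(position, speed=0.15, orientation=None): straight line of the TCP; orientation=None keeps the orientation; speed is the mean speed in m/s.
- movej(angles): joint-space move.
- gripper_open() and close(): open the fingers fully, or close them until they stop; the grip force is fixed at half the most.
- hold(seconds).
- inverse_kinematics(position, orientation): joint angles nearest the present ones, or None.
- state(): the state.
- get_image(name): name is "side" or "top"; returns a dict with "frame" (400x640x3 uint8, blue, green, red), "depth" (400x640 float32, m along the optical axis (not along the pixel's ray), 0 where there is no reading), "camera_matrix" (3x3 intrinsics, pixels), "view" (4x4, takes a point from world to camera coordinates). Camera axes: x right, y up, looking along -z (the intrinsics and any distortion apply to the point x, -y, -z); pixel columns grow to the right and rows downward; lengths in m; the calibration is good to about 2 mm. A picture is of the moment at which its call begins.
A pose or a line that the arm cannot do raises IKError and nothing moves.
- job_done(): hands the job in, once; it reports no verdict.
The state is a dict: "time": time; "joint_pos": joint angles; "dq": joint speeds; "joint_torque": joint torques, N m; "ee_pos": TCP position; "ee_rot": TCP orientation; "ft_force": force on the tool from outside, world axes, zero at the start; "moment": the same for the moment, N m; "finger_gap": finger opening in m.
Only numpy, scipy, OpenCV 4.12 (cv2) and the standard library are available. Lean on these libraries where they do the work, as an engineer would, in place of code of your own. Each camera call takes 0.05 s, during which the arm holds its last target.

## Working session

There is one attempt and no reset: what is moved stays moved. The work goes in short steps, each a Python script; the robot and the scene stay as the last script left them, time stands still between calls to the robot, and variables do not carry over. Pictures are saved under pics/ and viewed, and the job is handed in when it is done.

```bash
ls; mkdir -p pics; python3 - <<'E'
from bench import *
import cv2,numpy as np
s=state();print(s)
for n in("top","side"):
    d=get_image(n);cv2.imwrite(f"pics/{n}0.png",d["frame"]);np.savez(f"{n}0.npz",**d)
    print(d["camera_matrix"],d["view"],[k for k in d])
E
```

```text
pics
{'time': 0.0, 'joint_pos': array([-1.37370391e+00,  9.18431214e-02,  1.23187296e+00,  4.16361336e-05,
        1.81979122e+00, -5.67005287e-02]), 'dq': array([-0.00103349,  0.00086375,  0.00022809, -0.00016947, -0.00013244,
        0.00192897]), 'joint_torque': array([ 7.35089579e-04, -4.46456158e+01, -4.06442142e+01,  6.98970677e-02,
        2.94335873e-02, -1.14987270e-04]), 'ee_pos': array([ 0.1506032 , -0.58050461,  0.22952359]), 'ee_rot': array([-9.56379434e-04,  9.91958339e-01,  1.26561195e-01, -4.70136661e-05]), 'ft_force': array([-0.58219809, -1.18680875, -0.57416975]), 'moment': array([-0.07937381,  0.00697673,  0.01916003]), 'finger_gap': 0.08752931061528149}
[[410.23912613   0.         323.78640096]
 [  0.         410.23912613 201.26288723]
 [  0.           0.           1.        ]] [[ 7.24969878e-03 -9.99973630e-01  4.25328340e-04  3.14523750e-03]
 [ 9.97665318e-01  7.26184674e-03  6.79056618e-02 -5.88425668e-01]
 [-6.79069599e-02 -6.79602602e-05  9.97691656e-01 -1.16070591e+00]
 [ 0.00000000e+00  0.00000000e+00  0.00000000e+00  1.00000000e+00]] ['frame', 'depth', 'camera_matrix', 'view']
[[430.67499701   0.         313.53193013]
 [  0.         430.67499701 204.50389592]
 [  0.           0.           1.        ]] [[-0.98528206 -0.17039606 -0.01358077  0.57540306]
 [ 0.12085871 -0.75061527  0.64959209 -0.10104199]
 [-0.12088186  0.63839008  0.76016161 -1.13912911]
 [ 0.          0.          0.          1.        ]] ['frame', 'depth', 'camera_matrix', 'view']
```

View pics/top0.png

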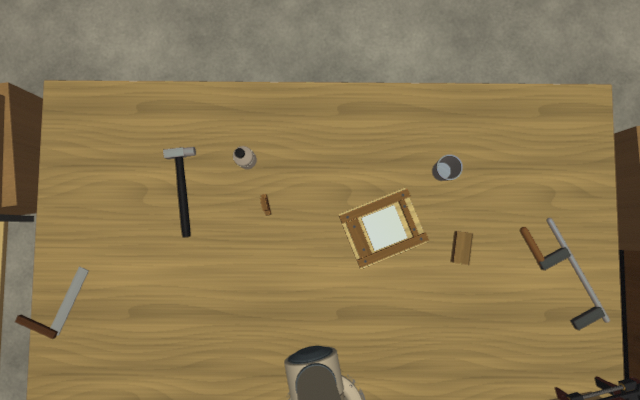

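View pics/side0.png

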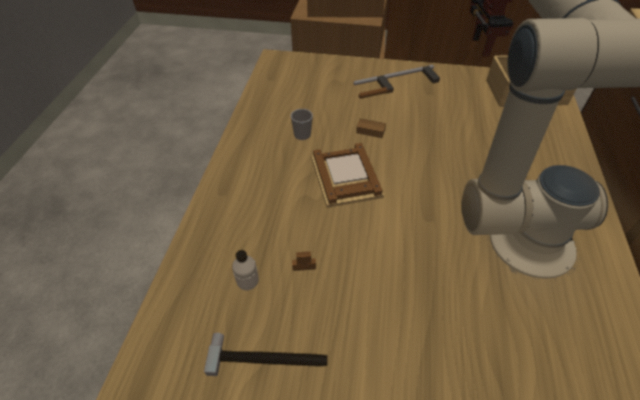

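```bash
python3 - <<'E'
import cv2,numpy as np
t=np.load("top0.npz");s=np.load("side0.npz")
a=cv2.resize(t["frame"][180:275,330:450],None,fx=6,fy=6,interpolation=cv2.INTER_CUBIC)
cv2.imwrite("pics/tj.png",a)
a=cv2.resize(s["frame"][140:210,305:390],None,fx=8,fy=8,interpolation=cv2.INTER_CUBIC)
cv2.imwrite("pics/sj.png",a)
a=cv2.resize(t["frame"][185:225,245:290],None,fx=8,fy=8,interpolation=cv2.INTER_CUBIC)
b=cv2.resize(s["frame"][240:280,282:327],None,fx=8,fy=8,interpolation=cv2.INTER_CUBIC)
cv2.imwrite("pics/sp.png",np.hstack([a,b]))
E
```

```text
(no output)
```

View pics/tj.png

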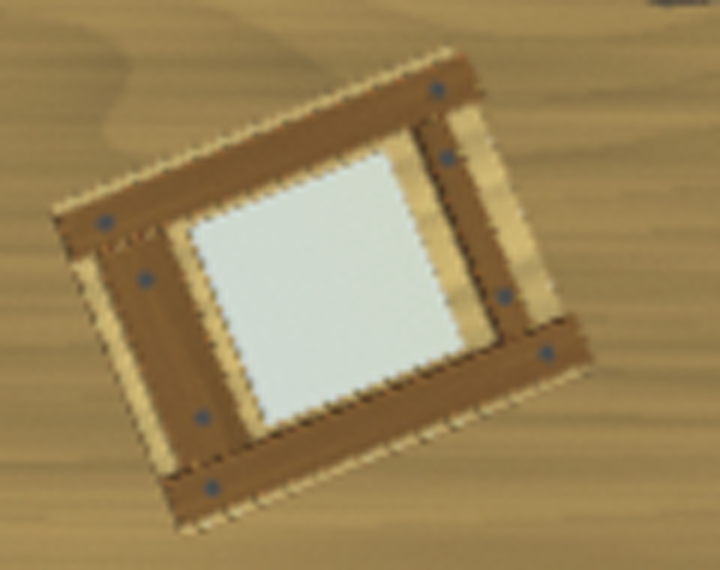

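View pics/sj.png

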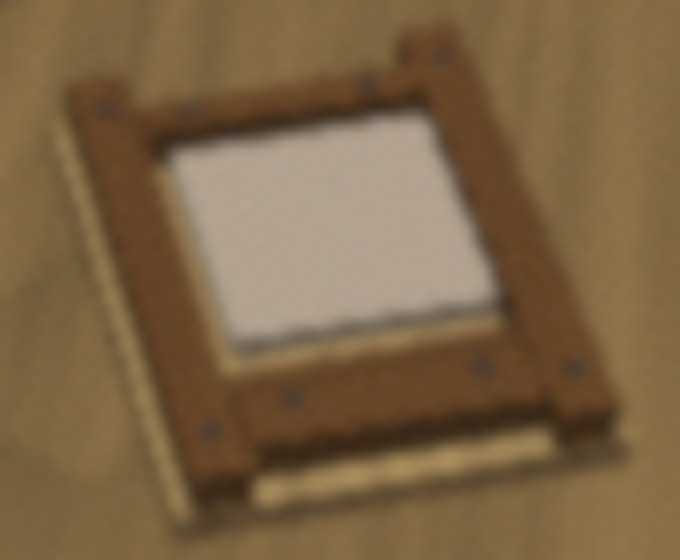

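View pics/sp.png

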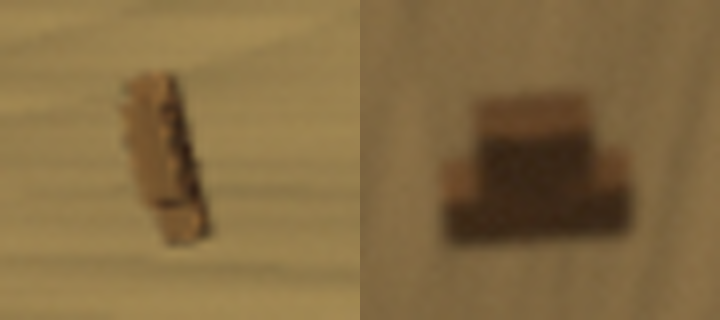

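```bash
cat > h.py <<'E'
import cv2,numpy as np
from bench import *
def ray(d,uv,z):
    """pixels (N,2) -> world points on plane z"""
    uv=np.atleast_2d(np.asarray(uv,float));K=d["camera_matrix"];V=d["view"]
    R=V[:3,:3];t=V[:3,3];C=-R.T@t
    p=np.c_[(uv[:,0]-K[0,2])/K[0,0],-(uv[:,1]-K[1,2])/K[1,1],-np.ones(len(uv))]@R
    return C+p*((z-C[2])/p[:,2])[:,None]
def proj(d,P):
    P=np.atleast_2d(P);V=d["view"];c=P@V[:3,:3].T+V[:3,3];K=d["camera_matrix"]
    return np.c_[K[0,0]*c[:,0]/-c[:,2]+K[0,2],-K[1,1]*c[:,1]/-c[:,2]+K[1,2]]
def grab(n,tag):
    d=get_image(n);cv2.imwrite(f"pics/{n}{tag}.png",d["frame"]);np.savez(f"{n}{tag}.npz",**d);return d
def quad(d,mask,z):
    """largest blob's rectangle, fitted on the plane z in mm"""
    c=max(cv2.findContours(mask,cv2.RETR_EXTERNAL,cv2.CHAIN_APPROX_NONE)[0],key=cv2.contourArea)
    P=ray(d,c[:,0],z)[:,:2]*1000
    return cv2.minAreaRect(P.astype(np.float32))
E
python3 - <<'E'
from h import *
for n in("top","side"):
    d=dict(np.load(n+"0.npz"));f=d["frame"];k=4
    # supersample 4x
    big=cv2.resize(f,None,fx=k,fy=k,interpolation=cv2.INTER_CUBIC)
    hsv=cv2.cvtColor(big,cv2.COLOR_BGR2HSV)
    x0,x1,y0,y1=(330,450,180,275) if n=="top" else (305,390,140,210)
    roi=np.zeros(big.shape[:2],np.uint8);roi[y0*k:y1*k,x0*k:x1*k]=255
    D=dict(d);K=d["camera_matrix"].copy();K[0]*=k;K[1]*=k;K[0,2]+=(k-1)/2;K[1,2]+=(k-1)/2;D["camera_matrix"]=K
    w=(hsv[...,1]<85).astype(np.uint8)*255&roi&((big[...,0]>100).astype(np.uint8)*255)
    r=quad(D,w,.041);print(n,"tile",r)
    br=((hsv[...,2]<135)&(hsv[...,1]>110)).astype(np.uint8)*255&roi
    r=quad(D,br,.035);print(n,"frame",r)
    cv2.imwrite(f"pics/m_{n}.png",np.hstack([w[y0*k:y1*k,x0*k:x1*k],br[y0*k:y1*k,x0*k:x1*k]]))
    jp=f[y0:y1,x0:x1]; 
    dep=d["depth"]; 
    if n=="top": print("depth tile",dep[228,385],dep[205,267],"bench",dep[300,300])
# screws, top view, from 6x crop
d=dict(np.load("top0.npz"))
sc=np.array([[437,90],[106,222],[547,353],[212,488],[448,158],[146,280],[505,296],[203,418]])
uv=(sc+.5)/6-.5+[330,180]
P=ray(d,uv,.035)[:,:2];print(P.round(4),P[:4].mean(0),P[4:].mean(0))
d=dict(np.load("side0.npz"))
sc=np.array([[108,110],[443,53],[209,430],[573,368],[189,112],[367,82],[291,398],[483,366]])
uv=(sc+.5)/8-.5+[305,140]
P=ray(d,uv,.035)[:,:2];print(P.round(4),P[:4].mean(0),P[4:].mean(0))
E
```

```text
top tile ((514.5027465820312, -162.5220184326172), (103.26749420166016, 103.1545181274414), 21.925796508789062)
top frame ((513.7265625, -161.9036865234375), (159.384765625, 215.02731323242188), 22.120824813842773)
depth tile 1.1560639 1.1507063 bench 1.1805602
side tile ((514.65478515625, -160.9617919921875), (101.74665069580078, 103.15604400634766), 21.809263229370117)
side frame ((515.2059326171875, -149.07940673828125), (240.51858520507812, 288.1820373535156), 8.914107322692871)
[[ 0.608  -0.2161]
 [ 0.5443 -0.0594]
 [ 0.4842 -0.2672]
 [ 0.42   -0.1095]
 [ 0.5758 -0.2211]
 [ 0.5171 -0.0784]
 [ 0.5108 -0.2476]
 [ 0.4526 -0.1053]] [ 0.5141324  -0.16306161] [ 0.51407618 -0.16310337]
[[ 0.6068 -0.2163]
 [ 0.4832 -0.2687]
 [ 0.5445 -0.0587]
 [ 0.4203 -0.1089]
 [ 0.5759 -0.22  ]
 [ 0.5105 -0.2475]
 [ 0.518  -0.0785]
 [ 0.4521 -0.1048]] [ 0.51369631 -0.16314917] [ 0.51410955 -0.16270604]
```

View pics/m_top.png

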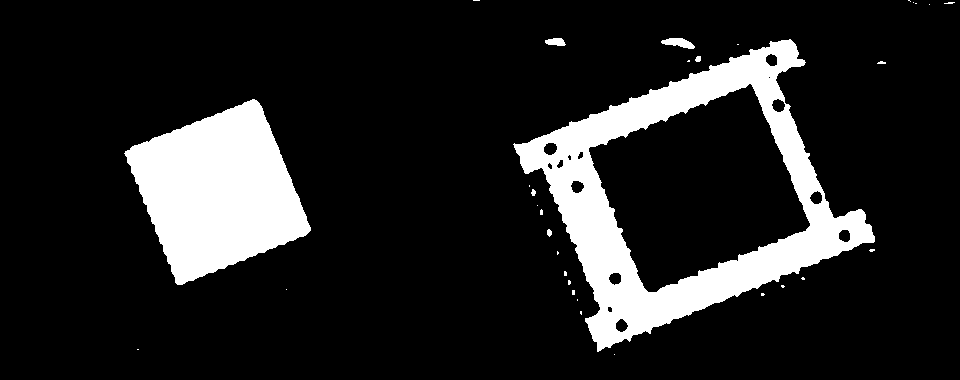

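View pics/m_side.png

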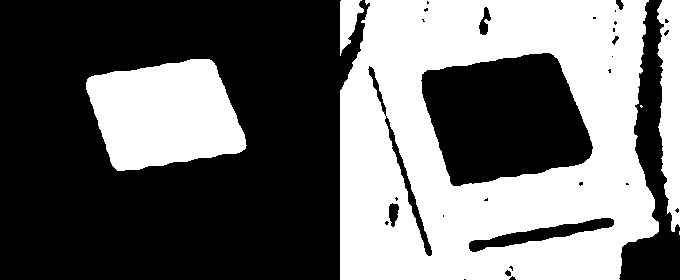

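```bash
python3 - <<'E'
from h import *
T=dict(np.load("top0.npz"));S=dict(np.load("side0.npz"))
for d in(T,S):
    V=d["view"];print("cam",-V[:3,:3].T@V[:3,3])
a=cv2.resize(T["frame"][190:220,255:280],None,fx=16,fy=16,interpolation=cv2.INTER_LANCZOS4)
b=cv2.resize(S["frame"][248:274,288:320],None,fx=12,fy=12,interpolation=cv2.INTER_LANCZOS4)
b=cv2.copyMakeBorder(b,0,480-b.shape[0],0,0,cv2.BORDER_CONSTANT)
o=np.hstack([a,b]);o=cv2.convertScaleAbs(o,alpha=1.7)
cv2.imwrite("pics/sp2.png",o);print(o.shape)
# draft from earlier crop (side): corner px in 8x crop, origin (282,240)
def s(p,z):return ray(S,(np.array(p)-[360,0]+.5)/8-.5+[282,240],z)[:,:2].round(4)
print("grip top",s([[475,95],[588,95],[588,133],[475,138]],.065))
print("ledges",s([[443,160],[630,148],[632,183],[443,200]],.032))
def t(p,z):return ray(T,(np.array(p)+.5)/8-.5+[245,185],z)[:,:2].round(4)
print("top ledge",t([[155,208],[190,208],[207,240],[165,244]],.032))
print("grip top",t([[125,75],[172,73],[185,200],[150,202]],.065))
E
```

```text
cam [0.50820907 0.00733933 1.1979827 ]
cam [0.44144608 0.74941148 0.93937271]
(480, 784, 3)
grip top [[0.5972 0.1707]
 [0.5632 0.1651]
 [0.5607 0.1787]
 [0.5942 0.186 ]]
ledges [[0.6082 0.1744]
 [0.5513 0.1606]
 [0.5485 0.1732]
 [0.6052 0.1888]]
top ledge [[0.5598 0.1774]
 [0.5599 0.165 ]
 [0.5486 0.1588]
 [0.547  0.1737]]
grip top [[0.6044 0.1838]
 [0.6052 0.1675]
 [0.5612 0.1623]
 [0.5604 0.1744]]
```

View pics/sp2.png

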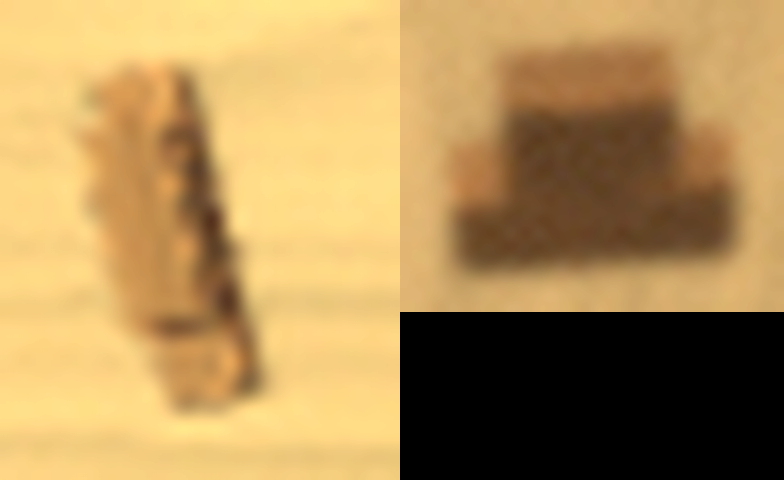

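```bash
cat >> h.py <<'E'
def q(a): return [0,float(np.cos(a/2)),float(np.sin(a/2)),0]
SP=np.array([.5785,.1747]); SA=np.radians(14)
JC=np.array([.5140,-.1630]); JA=np.radians(22.1)
U=np.array([np.sin(JA),-np.cos(JA)])
E
python3 - <<'E'
from h import *
S=dict(np.load("side0.npz"));T=dict(np.load("top0.npz"))
print("glue base",ray(S,[246,283],0),"top",ray(T,[240,153],.12))
move_to([SP[0],SP[1],.16],q(SA))
print(state()["time"],state()["ee_pos"],state()["ft_force"],state()["joint_pos"])
grab("side","1");grab("top","1")
E
```

```text
glue base [[0.71299223 0.2404457  0.        ]] top [[0.7083833  0.23077405 0.12      ]]
3.15 [0.5787694  0.17393085 0.16011482] [ 0.22460447  0.30019382 -0.37140941] [ 2.35763403e-01  9.97435950e-02  1.34601062e+00 -2.14845691e-04
  1.69566607e+00  1.56328365e+00]
```

View pics/side1.png

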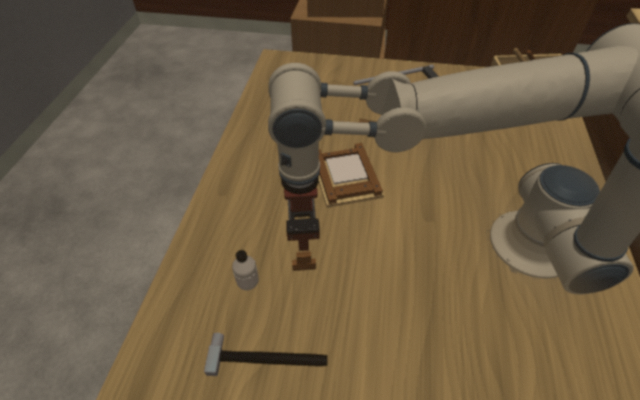

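Gripper (fingertips near (303,250)) is right over the spacer (303,262), and the glue at (246,272) is clear. Next: descend and grip.

```bash
python3 - <<'E'
from h import *
move_l([SP[0],SP[1],.047],speed=.06)
s=state();print(s["time"],s["ee_pos"],s["ft_force"])
close();s=state();print(s["time"],s["finger_gap"],s["ee_pos"],s["ft_force"],s["moment"])
move_l([SP[0],SP[1],.20],speed=.12)
s=state();print(s["time"],s["finger_gap"],s["ee_pos"],s["ft_force"])
grab("side","2");grab("top","2")
f=cv2.resize(cv2.imread("pics/side2.png")[170:290,230:380],None,fx=5,fy=5,interpolation=cv2.INTER_CUBIC);cv2.imwrite("pics/side2c.png",f)
E
```

```text
5.2833 [0.57870714 0.17478199 0.04741838] [-0.37277437 -0.73353322 -1.20383825]
6.3917 0.014539790315097044 [0.57849332 0.17469129 0.04699105] [-0.8147369   0.87725816 -0.66474552] [-0.00034032  0.01253935 -0.03154953]
7.8167 0.015241682868006312 [0.57814163 0.17460317 0.19876971] [ 0.59125623  0.30003111 -0.75053138]
```

View pics/side2c.png

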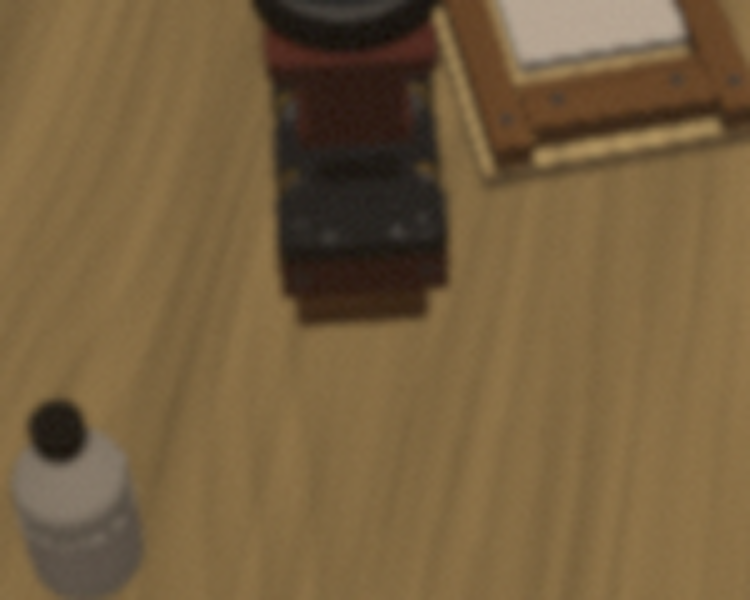

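```bash
python3 - <<'E'
from h import *
S=dict(np.load("side2.npz"))
c=lambda p:ray(S,(np.array(p)+.5)/5-.5+[230,170],.1518)[:,:2].round(4)
print(c([[298,325],[428,317]]))
G=JC+.0593*U;print(G)
move_to([G[0],G[1],.20],q(JA))
move_l([G[0],G[1],.105],speed=.12)
hold(.3)
s=state();print(s["time"],s["finger_gap"],s["ee_pos"],s["ee_rot"],s["ft_force"])
grab("side","3");grab("top","3")
a=cv2.resize(cv2.imread("pics/side3.png")[130:220,300:400],None,fx=6,fy=6,interpolation=cv2.INTER_CUBIC);cv2.imwrite("pics/side3c.png",a)
a=cv2.resize(cv2.imread("pics/top3.png")[170:280,325:455],None,fx=5,fy=5,interpolation=cv2.INTER_CUBIC);cv2.imwrite("pics/top3c.png",a)
E
```

```text
[[0.606  0.1854]
 [0.5484 0.1715]]
[ 0.5363101  -0.21794315]
10.625 0.014834136928239712 [ 0.53655513 -0.21809064  0.10565243] [3.13412587e-04 9.81462578e-01 1.91653163e-01 4.17883306e-04] [ 0.43500963 -0.35025706 -0.7824695 ]
```

View pics/side3c.png

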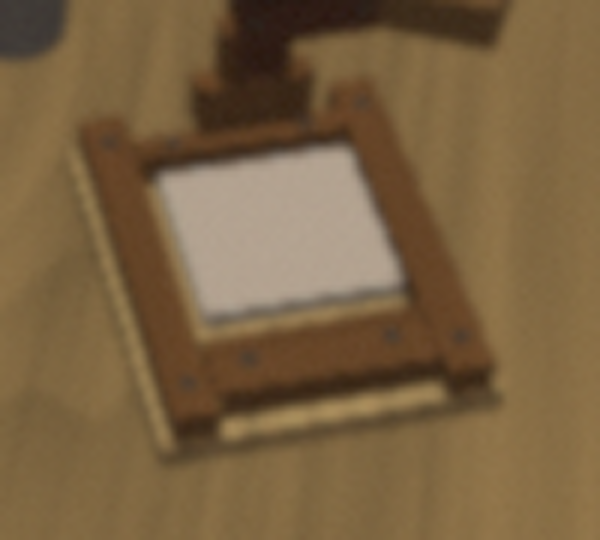

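View pics/top3c.png

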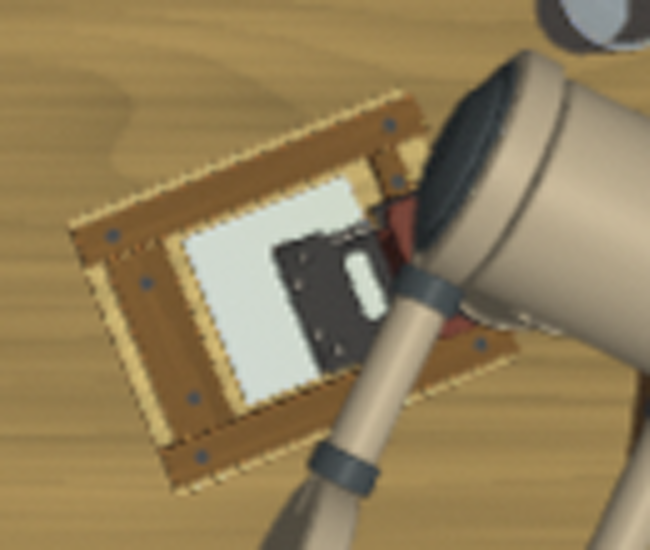

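```bash
python3 - <<'E'
from h import *
S=dict(np.load("side3.npz"))
x=np.array([np.cos(JA),np.sin(JA)]);G=np.array([.5365,-.2181]);zf=.0585
a=cv2.resize(S["frame"][130:175,320:365],None,fx=12,fy=12,interpolation=cv2.INTER_CUBIC)
b=a.copy()
for xx in(-.03,.03):
  for yy,z in((-.0075,zf+.032),(-.0075,zf+.005),(-.0055,zf),(.0075,zf+.032)):
    p=proj(S,np.r_[G+x*xx+U*yy,z])[0];p=(p-[320,130]+.5)*12
    cv2.circle(b,tuple(int(v) for v in p),4,(0,255,0),1)
cv2.imwrite("pics/ov.png",cv2.convertScaleAbs(b,alpha=1.8))
E
```

```text
(no output)
```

View pics/ov.png

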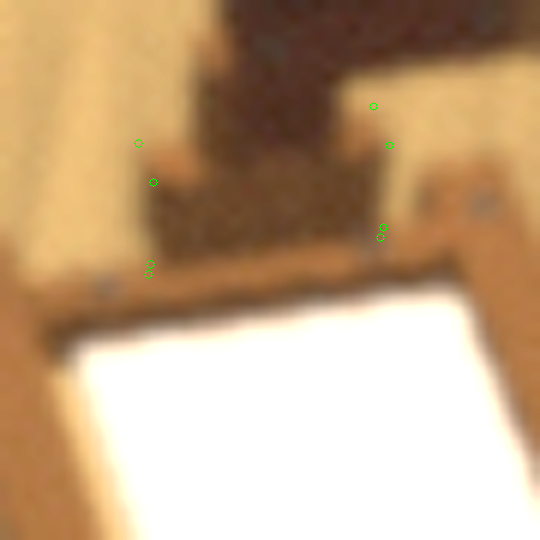

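The predicted spacer outline (green, blade front edge about (153,182)–(390,146)) matches the image within about half a pixel. I'll insert it while watching the forces.

```bash
python3 - <<'E'
from h import *
G=JC+.0593*U
f0=state()["ft_force"]
for z in(.092,.086,.082,.078,.074,.070,.067,.0645,.063,.062):
    move_l([G[0],G[1],z],speed=.04)
    s=state();f=s["ft_force"]-f0
    print(round(s["time"],2),z,s["ee_pos"].round(4),f.round(2),"alongU",round(f[:2]@U,2),s["moment"].round(2),round(s["finger_gap"],4))
    if abs(f[2])>8 or np.hypot(*f[:2])>8: print("stop");break
E
```

```text
11.2 0.092 [ 0.5361 -0.2178  0.0914] [ 0.78 -0.21 -0.53] alongU 0.48 [-0.03  0.01 -0.08] 0.0145
11.5 0.086 [ 0.5361 -0.2179  0.0856] [-0.42 -1.09 -0.46] alongU 0.85 [ 0.02  0.   -0.02] 0.0147
11.75 0.082 [ 0.5361 -0.2178  0.0816] [-0.57 -0.06 -0.26] alongU -0.16 [-0.03 -0.02 -0.  ] 0.0151
12.0 0.078 [ 0.5361 -0.2178  0.0776] [-0.6  -0.07 -0.64] alongU -0.17 [-0.02 -0.    0.02] 0.0146
12.25 0.074 [ 0.5361 -0.2178  0.0736] [-0.95  0.22 -0.46] alongU -0.56 [ 0.03 -0.01 -0.01] 0.0147
12.5 0.07 [ 0.5361 -0.2178  0.0696] [-0.06  0.23 -0.98] alongU -0.23 [-0.04 -0.01  0.03] 0.0146
12.75 0.067 [ 0.5362 -0.2179  0.0667] [-0.26 -0.45 -0.24] alongU 0.32 [ 0.   -0.03  0.07] 0.0149
13.0 0.0645 [ 0.5362 -0.2179  0.0643] [-0.68  0.37  0.35] alongU -0.59 [ 0.03  0.03 -0.08] 0.0148
13.25 0.063 [ 0.5362 -0.2179  0.0629] [-0.42  0.44  0.82] alongU -0.57 [ 0.06 -0.04 -0.03] 0.0147
13.5 0.062 [ 0.5363 -0.218   0.062 ] [-0.29  0.29  0.14] alongU -0.38 [ 0.   -0.04  0.03] 0.0148
```

Frictionless so far. Next I'll push lightly to find the floor contact, look, then release.

```bash
python3 - <<'E'
from h import *
G=JC+.0593*U
f0=np.array([.43,-.35,-.78])
for z in(.061,.060,.059,.058):
    move_l([G[0],G[1],z],speed=.03);hold(.1)
    s=state();f=s["ft_force"]-f0
    print(round(s["time"],2),z,s["ee_pos"].round(4),f.round(2))
    if f[2]>5: break
grab("side","4");grab("top","4")
a=cv2.resize(cv2.imread("pics/side4.png")[130:220,300:400],None,fx=6,fy=6,interpolation=cv2.INTER_CUBIC);cv2.imwrite("pics/side4c.png",a)
E
```

```text
13.85 0.061 [ 0.5364 -0.218   0.062 ] [-2.52  2.06  6.23]
```

View pics/side4c.png

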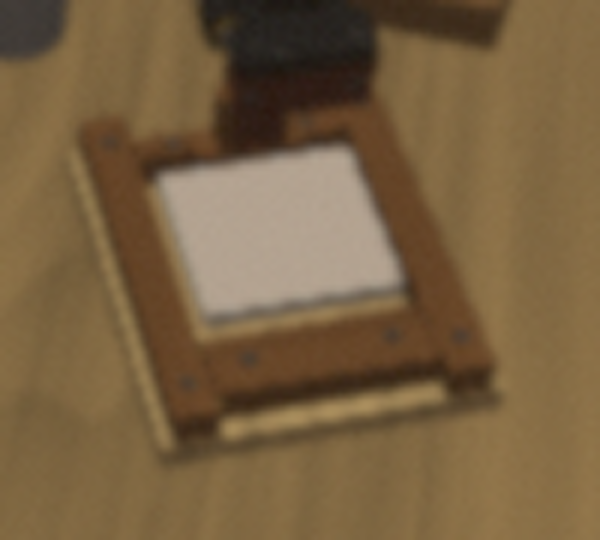

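Contact came at TCP 62 mm (47 + 15 mm), as expected for the foot on the floor. The tile at (280,232) hasn't moved. Releasing.

```bash
python3 - <<'E'
from h import *
G=JC+.0593*U
gripper_open()
p=state()["ee_pos"];move_l([p[0],p[1],.16],speed=.12)
# move aside, over the tile high, for a look
C=np.array([.5145,-.1620])
move_to([C[0]-.02,C[1]+.10,.2],q(JA))
close()
s=state();print(s["time"],s["finger_gap"],s["ee_pos"],s["ft_force"])
for n in("side","top"):grab(n,"5")
a=cv2.resize(cv2.imread("pics/side5.png")[110:220,290:400],None,fx=5,fy=5,interpolation=cv2.INTER_CUBIC);cv2.imwrite("pics/side5c.png",a)
a=cv2.resize(cv2.imread("pics/top5.png")[170:280,325:455],None,fx=5,fy=5,interpolation=cv2.INTER_CUBIC);cv2.imwrite("pics/top5c.png",a)
E
```

```text
18.1667 0.0003633975144186954 [ 0.49449729 -0.06198734  0.20001907] [0.17997358 0.18447833 0.51241054]
```

View pics/side5c.png

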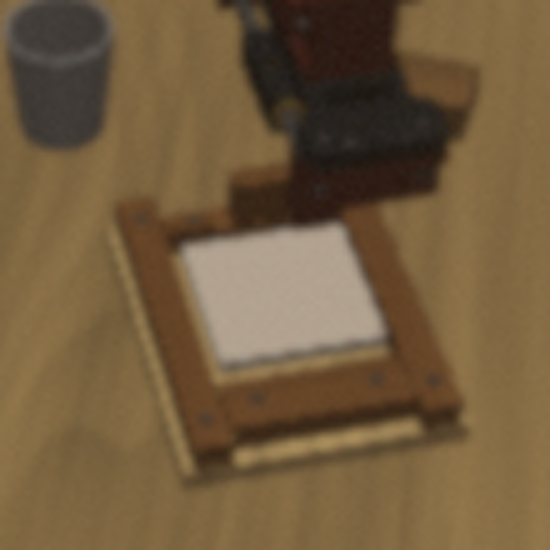

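View pics/top5c.png

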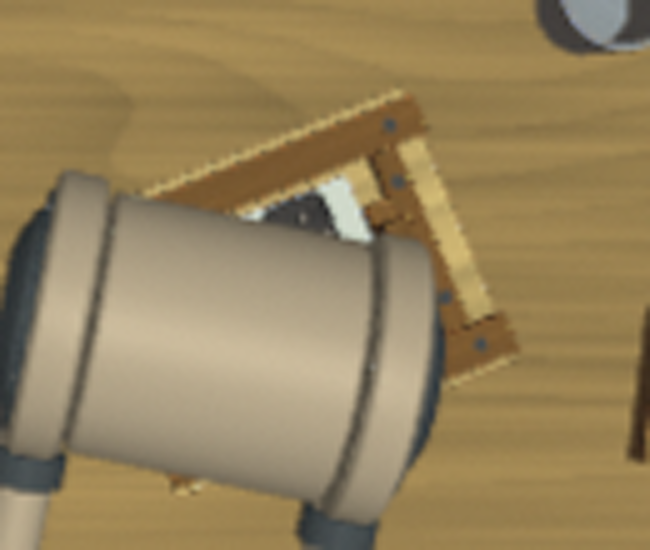

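The spacer stands upright in the gap at side crop (265,190) and the tile is untouched. I'll take an unobstructed check from above the tile, then press.

```bash
python3 - <<'E'
from h import *
C=np.array([.5142,-.1625])
move_to([C[0],C[1],.16],q(JA+np.pi/2))
hold(.2)
s=state();f0=s["ft_force"];print(s["time"],s["ee_pos"],f0)
S=grab("side","6")
x=np.array([np.cos(JA),np.sin(JA)]);G=np.array([.5363,-.218]);b=cv2.resize(S["frame"][110:200,300:390],None,fx=6,fy=6,interpolation=cv2.INTER_CUBIC)
for xx,z in((-.018,.08),(.018,.08),(-.018,.047),(.018,.047)):
  p=(proj(S,np.r_[G+x*xx-U*.0075,z])[0]-[300,110]+.5)*6
  cv2.circle(b,tuple(int(v) for v in p),4,(0,255,0),1)
cv2.imwrite("pics/side6c.png",b)
E
```

```text
20.0083 [ 0.51425448 -0.16233547  0.16016396] [ 0.9643372  -0.07415565 -0.57269608]
```

View pics/side6c.png

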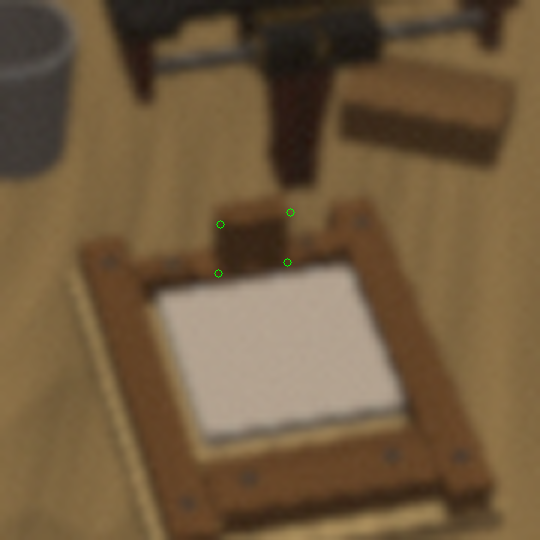

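The spacer's grip corners match the "home" prediction (green) within a pixel. Pressing now.

```bash
python3 - <<'E'
from h import *
C=np.array([.5142,-.1625]);f0=state()["ft_force"]
move_l([C[0],C[1],.056],speed=.1)
hold(.1);f0=state()["ft_force"];z=.053
while z>.034:
    move_l([C[0],C[1],z],speed=.03);hold(.1)
    s=state();f=s["ft_force"]-f0
    print(round(s["time"],2),round(z,4),s["ee_pos"].round(4),f.round(2))
    if f[2]>15: break
    z-=.002 if z>.0445 else .001 if f[2]<7 else .0005
E
```

```text
21.7 0.053 [ 0.5142 -0.1625  0.053 ] [0.06 0.74 1.25]
22.05 0.051 [ 0.5142 -0.1625  0.051 ] [-0.02  0.08  0.6 ]
22.4 0.049 [ 0.5145 -0.1626  0.0494] [-0.25 -0.02  2.19]
22.75 0.047 [ 0.5145 -0.1626  0.0475] [-0.7  -0.56  5.28]
23.1 0.045 [ 0.5145 -0.1626  0.0457] [-0.51  1.36  6.49]
23.45 0.043 [ 0.5145 -0.1626  0.044 ] [-2.18  0.45  8.87]
23.8 0.0425 [ 0.5145 -0.1626  0.0437] [-2.87  0.65  8.35]
24.15 0.042 [ 0.5145 -0.1627  0.0433] [-2.13  0.94 10.27]
24.5 0.0415 [ 0.5145 -0.1626  0.0433] [-3.3   1.14 11.65]
24.85 0.041 [ 0.5146 -0.1626  0.0433] [-4.98  0.91 14.6 ]
25.2 0.0405 [ 0.5146 -0.1626  0.0432] [-6.16  1.65 15.59]
```

```bash
python3 - <<'E'
from h import *
hold(.6);s=state();print(s["time"],s["ee_pos"],s["ft_force"],s["finger_gap"])
for n in("side","top"):grab(n,"7")
a=cv2.resize(cv2.imread("pics/side7.png")[110:220,290:400],None,fx=5,fy=5,interpolation=cv2.INTER_CUBIC)
cv2.imwrite("pics/side7c.png",a)
cv2.imwrite("pics/side7f.png",cv2.imread("pics/side7.png"))
E
```

```text
25.8 [ 0.51455626 -0.16264668  0.04321891] [-5.91702821  1.47119551 16.6414466 ] 0.0003142037879632863
```

View pics/side7c.png

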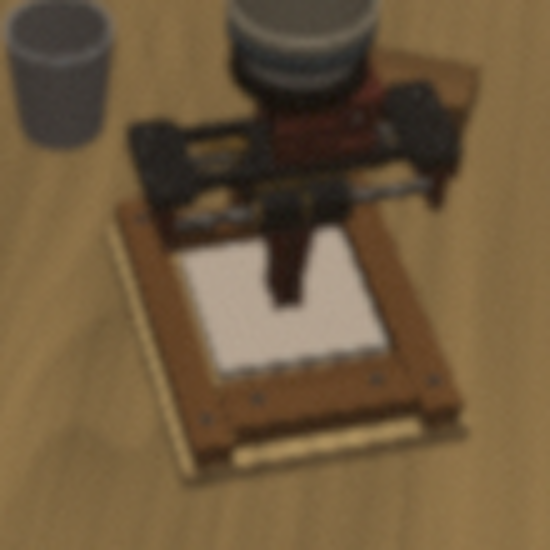

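View pics/side7f.png

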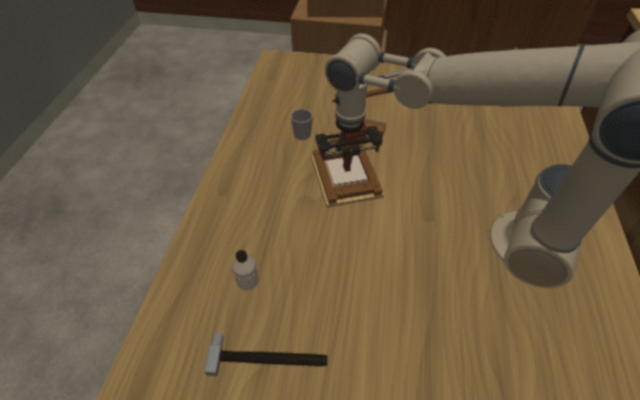

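The fingers press the tile centre (side crop (287,300)), and the tile now sits lower, level with the rails. The force is a steady ~16 N and the bystanders are where they were, so I'm handing in.

```bash
python3 -c "
from bench import *
job_done();print(state()['time'],state()['ft_force'])"
```

```text
the job is handed in; nothing more can be done
the job is handed in; nothing more can be done
```

The spacer is home in the wide gap and released, and the job was handed in with the closed fingers still pressing the tile flush. No verdict was reported.

- **Spacer:** I found the jig, tile and spacer in both camera views, which agreed to about 1 mm. The spacer met no resistance going into the gap beside the thin bar. It touched the floor at the expected height (TCP at 62 mm), and after release its corners matched the predicted "home" position within about a pixel.
- **Tile:** I pressed at its centre until the bed reached its stop, with the fingertips about 35 mm above the bench, level with the rail tops. My last check, about 26 s in and just before hand-in, showed a steady push of about 16 N down and 6 N sideways.
- **Other objects:** The glue bottle, hammer and tin were where they started. The offcut was partly behind the arm in the last picture, but looked in place.
- **Not checked:** The gripper hid the spacer in the last picture, so its final position rests on the earlier check. The state read after hand-in returned nothing.

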